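# Prop the fittings chest's lid open on its stay

## Task

Prop open the lid of the metal fittings chest: swing the chest's hinged stay rod up from where it lies across the opening until it stands upright, then tip the lid, which is leaning back wide open, forward so that it comes to rest on the end of the stay. Do not let the lid drop past the stay and shut, and leave the lid held up by the stay alone.

Things in the scene. Friction and masses are not known exactly. Their poses are not given: they have to be found in the camera images.
- chest: Fixed sheet-metal chest, 205 (x) x 260 (y) x 80 mm tall; walls and floor 3.5 mm. Origin: centre of its underside; x to its back, y to its left seen from the robot, z up. Loose fittings on its floor stay under 35 mm above the counter. Lid: 209 mm from hinge to free edge, 268 mm wide, 3 mm sheet, 15 mm skirt folded toward the underside at free edge and sides; its underside is in line with the hinge.
- chest_lid (a joint): Lid angle (rad) about its hinge, along the chest's y axis at chest x = +102.5, z = 80 mm (back rim). 0 = shut, 1.57 = straight up, 1.85 = leaning back on its stop, where it starts. Lid about 0.35 kg; hinge slow-closing (damping 0.3 N m s/rad): behind upright it sinks back to the stop, in front of upright it sinks slowly forward by its own weight. On the upright stay it reads about 0.96.
- chest_stay (a joint): Angle (rad) of the stay, a straight dark steel rod 10 mm thick with a black 16 mm ball on its end. Pivots at chest x = -10, y = -100, z = 68 mm (by the right end wall) about the chest's x axis. 0 = lying level across the opening, ball toward chest +y; 1.57 = upright, ball on top; 1.66 = its stop. Stiff pivot (0.08 N m): it stays where it is left. Starts between 0 and 0.3.
- stay_end (a point): Centre of the black rubber ball at the stay's free end, 160 mm from the pivot; its y axis points along the rod from pivot to ball.

How it is judged:
By the outcome, as a careful person would: the job done as asked, in the order asked, and still so for the second after the job is handed in, with the robot touching nothing.
It also fails if it takes over 53 s, if anything falls off the work surface, if the arm or the gripper's body presses on something with over 40 N, if the wrist force passes 120 N, or if a joint passes its speed limit or range.

## Robot

A 6-joint arm with a two-finger parallel gripper is mounted at the origin on the work surface; the furniture and walls round the work are solid. World frame = base frame: x ahead of the robot, y to its left, z up, the work surface at z = 0. Lengths are in mm, angles in rad, forces in N, time in s.
With the tool pointing down it reaches from about 300 to 775 mm from the base axis. Payload 14.6 kg.
Tool frame: the origin (TCP) lies midway between the tips of the shut fingers; the grasp point (between the pads) lies 19 mm behind it; z points along the fingers, y is the line along which they close (so a half turn about z gives the same grasp; the last joint's range is limited). The gripper opens to 94 mm and grips with 3 to 60 N. Pads are 16 mm wide; open, the fingers measure 119 mm over their backs; the gripper's body (75 mm by 177 mm) begins 78 mm behind the grasp point.
Start: joints at [-1.276, 0.3, 1.521, -0, 1.321, -0.067], TCP at [194.67, -514.386, 205.446] pointing down, gripper open.
Joint ranges: [-3.03, 3.03], [-0.79, 2.21], [0.23, 2.52], [-1.04, 4.18], [0, 3.07], [-2.55, 2.55]. Speed limits (rad/s): [2.22, 2.22, 2.57, 3.14, 3.14, 3.14].

## Interface

Orientations are given as [roll, pitch, yaw] about the fixed x, y, z axes, in that order (R = Rz(yaw) Ry(pitch) Rx(roll)).
In Python, from cell import manip, camera gives the robot as it stands.
- The arm moves only by the tool move_arm, never from a script. Its arguments are lists of equal length, an entry for each row: "dp": the shift along the world's x, y, z in mm, a list of three; "rotation": the turn, a rotation vector about the world's x, y, z in rad, a list of three; "hand": the opening, from 0 (shut) to 1 (fully open). A call has 1 to 10 rows; each row shifts and turns the commanded pose from where the row before left it; what a row does not reach is not made up. A row lasts 1/8 s, in which the tool goes at most 62.5 mm and 10.7 degrees, less where a joint would pass 70% of its speed; a pose out of reach is approached as far as the arm can. A call with a gripper value outside its range is refused whole. The fingers move at their own pace and stop on an object; "newtons" is the grip in N (left out, the last holds). Time passes only in rows, so rows that do not move let the fingers close. It gives the time, the measured TCP pose, the force, the opening and the grip force at its end, in the units of the state.
- manip.read_state(): the state, without advancing time (a new reading comes with each control period).
- camera(name): name is "side" or "top"; returns a dict with "image" (400x640x3 uint8, red, green, blue), "fx", "fy", "cx", "cy" (pixels), "R" (3x3) and "t" (3): a world point X has camera coordinates R X + t. Camera axes: x right, y down, z forward; pixel columns grow to the right and rows downward; lengths in mm; the calibration is good to about 2 mm. A picture is of the moment at which its call begins. There is no depth.
- manip.sign_off(): hands the job in; it is judged then, once.
The state is a dict: "clock": time; "joints": joint angles; "qd": joint speeds; "effort": joint torques, N m; "eef_pos": TCP position; "eef_rot": TCP orientation; "wrist_force": force on the tool from outside, world axes, zero at the start; "moment": the same for the moment, N m; "finger_gap": finger opening in mm; "finger_force": force on a finger pad.
Only numpy, scipy, OpenCV 4.12 (cv2) and the standard library are available. Lean on these libraries where they do the work, as an engineer would, in place of code of your own. Each camera call takes 0.05 s, during which the arm holds its last target. There are 200 camera calls.

## Working session

There is one attempt and no reset: what is moved stays moved. The work goes in short steps, Python scripts to look and compute and a tool call to move; the robot and the scene stay as the last step left them, time stands still between calls to the robot, and variables do not carry over. Pictures are saved under pics/ and viewed, at most 10 in all, crops included, and the job is handed in when it is done.

Besides the shell and the picture viewer there is one more tool, called as name(argument=value, ...), one argument or row to a line, values as JSON. move_arm: Moves the arm, as the interface text tells. Its arguments: {"type":"object","properties":{"dp":{"type":"array","items":{"type":"array","items":{"type":"number"}}},"rotation":{"type":"array","items":{"type":"array","items":{"type":"number"}}},"hand":{"type":"array","items":{"type":"number"}},"newtons":{"type":"number"}},"required":["dp","rotation","hand"]}

```bash
mkdir -p pics
python3 - <<'E'
from cell import manip, camera
import cv2, json
for n in ("side","top"):
    c=camera(n); cv2.imwrite(f"pics/{n}0.png",c["image"][:,:,::-1])
    print(n,c["fx"],c["fy"],c["cx"],c["cy"],c["R"],c["t"])
print(manip.read_state())
E
```

```text
side 412.5897984602472 412.5897984602472 324.7514659424458 200.55491997264647 [[ 0.94983461 -0.31247583 -0.01315561]
 [-0.1860718  -0.5307933  -0.82682269]
 [ 0.25137919  0.78779269 -0.56230879]] [-499.8463914   154.58677052  782.08176146]
top 514.4107274864185 514.4107274864185 313.4416046646051 202.5240506576252 [[-0.01346381 -0.9996839  -0.02123264]
 [-0.992908    0.01587498 -0.1178206 ]
 [ 0.11812042  0.01949575 -0.99280788]] [ 14.28355818 518.76487656 886.11907059]
{'clock': 0.1, 'joints': array([-1.27561793e+00,  3.00423819e-01,  1.52150702e+00, -2.03624264e-05,
        1.32068191e+00, -6.65868045e-02]), 'qd': array([-0.00220969, -0.0014203 , -0.00124545,  0.0014481 ,  0.00029621,
       -0.00110714]), 'effort': array([ 5.52449983e-04, -5.32644761e+01, -3.53288734e+01,  7.09023373e-02,
        2.35253636e-02, -5.58266095e-05]), 'eef_pos': array([ 194.59208434, -514.18339888,  204.94358706]), 'eef_rot': array([-3.14057350e+00, -4.81952395e-05,  3.61770224e-01]), 'wrist_force': array([-0.81176827, -0.50831561,  0.36200904]), 'moment': array([-0.07208886, -0.01740331, -0.02060768]), 'finger_force': 0.0, 'finger_gap': 94.16981791909672}
```

View pics/side0.png

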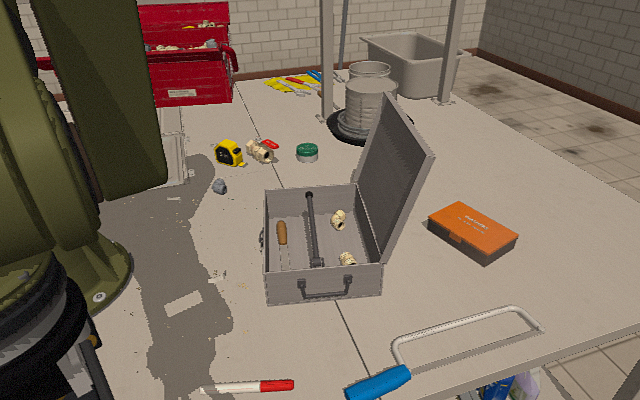

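View pics/top0.png

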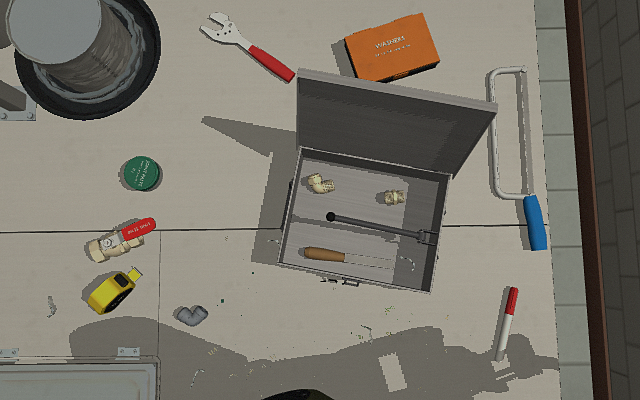

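The side view shows the ball at about (309,195) and the stay pivot near (318,263). The top view shows the ball at (331,217) and the pivot near (427,237). Its chest rim corners are about (278,265), (431,293), (451,178) and (301,148).

```bash
cat > h.py <<'E'
import numpy as np, cv2
from cell import camera, manip
def P(c): return np.array([[c["fx"],0,c["cx"]],[0,c["fy"],c["cy"]],[0,0,1]])@np.c_[c["R"],c["t"]]
def ray(c,u,v,z):
    R,t=np.array(c["R"]),np.array(c["t"]); o=-R.T@t
    d=R.T@np.array([(u-c["cx"])/c["fx"],(v-c["cy"])/c["fy"],1]); return o+d*(z-o[2])/d[2]
def tri(a,b,pa,pb):
    X=cv2.triangulatePoints(P(a),P(b),np.array(pa,float),np.array(pb,float)); return (X[:3]/X[3]).ravel()
def proj(c,X):
    q=P(c)@np.r_[X,1]; return q[:2]/q[2]
E
python3 - <<'E'
from h import *
np.set_printoptions(precision=1,suppress=True)
s,t=camera("side"),camera("top")
# refine ball: dark blob
def blob(c,u,v,r=12):
    g=c["image"][v-r:v+r,u-r:u+r].max(2); m=(g<40).astype(np.uint8)
    n,l,st,ce=cv2.connectedComponentsWithStats(m); 
    return [(st[i,4],ce[i]+[u-r,v-r]) for i in range(1,n) if st[i,4]>8]
print(blob(s,309,195),blob(t,331,217))
b=tri(s,t,(309,195),(331,217)); p=tri(s,t,(318,263),(427,237)); print("ball",b,"piv",p,np.linalg.norm(b-p))
C=[ray(t,*q,80) for q in [(278,265),(431,293),(451,178),(301,148)]]
for q in C: print(q)
print([np.linalg.norm(C[i]-C[i-1]) for i in range(4)])
E
python3 - <<'E'
import cv2
from h import *
a=cv2.resize(camera("top")["image"][130:310,260:470,::-1],None,fx=3.3,fy=3.3,interpolation=2); cv2.imwrite("pics/t1.png",a)
E
```

```text
[(np.int32(30), array([308.8, 194.1]))] [(np.int32(73), array([330.7, 216.6]))]
ball [486.2 -23.2 105.8] piv [ 453.3 -184.2   73.1] 167.54859134522488
[409.3  66.1  80. ]
[ 360.2 -185.6   80. ]
[ 551.  -226.8   80. ]
[607.2  25.7  80. ]
[np.float64(202.00875047464223), np.float64(256.40823064970635), np.float64(195.19192415419232), np.float64(258.7017672334056)]
```

View pics/t1.png

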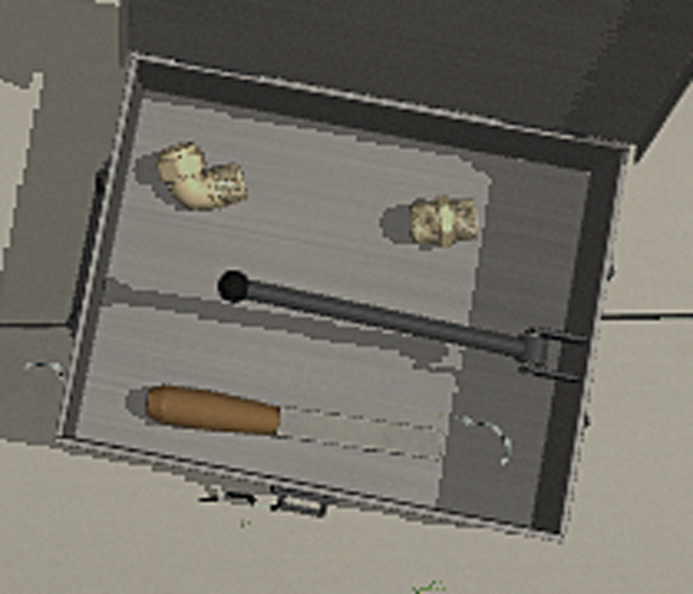

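The crop puts the rim corners at about (300.9,146.7), (451.5,175.5), (429.7,293) and (279.1,263.6). The rod runs from the ball at (331,217) to the pivot near (424,236).

Run:
```python
from h import *
np.set_printoptions(precision=3,suppress=True)
t,s=camera("top"),camera("side")
W=np.array([ray(t,*q,80)[:2] for q in [(279.1,263.6),(429.7,293),(451.5,175.5),(300.9,146.7)]])
L=np.array([[-102.5,130],[-102.5,-130],[102.5,-130],[102.5,130]])
a,b=W-W.mean(0),L
yaw=np.arctan2((b[:,0]*a[:,1]-b[:,1]*a[:,0]).sum(),(a*b).sum()); c=W.mean(0)
X,Y=np.array([np.cos(yaw),np.sin(yaw)]),np.array([-np.sin(yaw),np.cos(yaw)])
print("c",c,"yaw",yaw,"res",a-b@np.array([X,Y]))
np.savez("chest.npz",c=c,yaw=yaw)
ball=tri(s,t,(308.8,194.5),(330.7,216.6)); print("ball",ball,"in chest",(ball[:2]-c)@np.c_[X,Y])
def w(x,y): return c+x*X+y*Y
for ang in (.2,.24,.28):
    B=np.r_[w(-10,-100+160*np.cos(ang)),68+160*np.sin(ang)]; print(ang,B,proj(t,B),proj(s,B))
for ang in [.24,.5,.75,1,1.25,1.42,1.57]:
    print(ang,np.r_[w(-10,-100+138*np.cos(ang)),68+138*np.sin(ang)-19])
for x,y in((200,0),(165,0),(45,0)): print(x,w(x,y))
```

```text
c [484.138 -80.313] yaw -0.2076333798278725 res [[ 0.94  -3.777]
 [ 3.202  2.944]
 [-2.388  0.776]
 [-1.754  0.057]]
ball [486.473 -22.645 106.668] in chest [-9.603 56.91 ]
0.2 [486.064 -22.661  99.787] [330.674 217.17 ] [308.653 197.408]
0.24 [485.777 -24.028 106.032] [331.563 216.99 ] [308.598 195.199]
0.28 [485.437 -25.638 112.217] [332.615 216.84 ] [308.553 193.058]
0.24 [481.371 -44.938  81.803]
0.5 [478.704 -57.599 115.161]
0.75 [474.554 -77.3   143.066]
1 [ 469.109 -103.144  165.123]
1.25 [ 462.709 -133.524  179.96 ]
1.42 [ 458.012 -155.818  185.434]
1.57 [ 453.761 -175.996  187.   ]
200 [ 679.843 -121.542]
165 [ 645.594 -114.327]
45 [528.172 -89.59 ]
```

move_arm(
  dp=[
    [28.7, 46.9, 0],
    [28.7, 46.9, 0],
    [28.7, 46.9, 0],
    [28.7, 46.9, 0],
    [28.7, 46.9, 0],
    [28.7, 46.9, 0],
    [28.7, 46.9, 0],
    [28.7, 46.9, 0],
    [28.7, 46.9, 0],
    [28.7, 46.9, 0],
  ],
  rotation=[
    [0, 0, 0.1],
    [0, 0, 0.1],
    [0, 0, 0.1],
    [0, 0, 0.1],
    [0, 0, 0.1],
    [0, 0, 0.1],
    [0, 0, 0.1],
    [0, 0, 0.1],
    [0, 0, 0.1],
    [0, 0, 0.1],
  ],
  hand=[1, 1, 1, 1, 1, 1, 1, 1, 1, 1],
)

```text
clock: 1.6
eef_pos: [482.4, -43.6, 205.6]
eef_rot: [3.141, 0.0, 1.365]
wrist_force: [0.5, -0.8, -0.2]
finger_gap: 93.8
finger_force: 0.0
```

move_arm(
  dp=[
    [0, 0, 0],
    [0, 0, -40],
    [0, 0, -40],
    [0, 0, -30],
    [0, 0, -13],
    [0, 0, 0],
    [0, 0, 0],
  ],
  rotation=[
    [0, 0, 0],
    [0, 0, 0],
    [0, 0, 0],
    [0, 0, 0],
    [0, 0, 0],
    [0, 0, 0],
    [0, 0, 0],
  ],
  hand=[1, 1, 1, 1, 1, 1, 1],
)

```text
clock: 2.48
eef_pos: [482.3, -45.7, 83.6]
eef_rot: [3.14, -0.0, 1.361]
wrist_force: [-0.3, 0.3, -0.3]
finger_gap: 94.2
finger_force: 0.0
```

Run:
```python
from h import *
i=camera("side")["image"][:,:,::-1]; cv2.imwrite("pics/s2.png",cv2.resize(i[60:320,200:460],None,fx=2.3,fy=2.3))
```

```text
(no output)
```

View pics/s2.png

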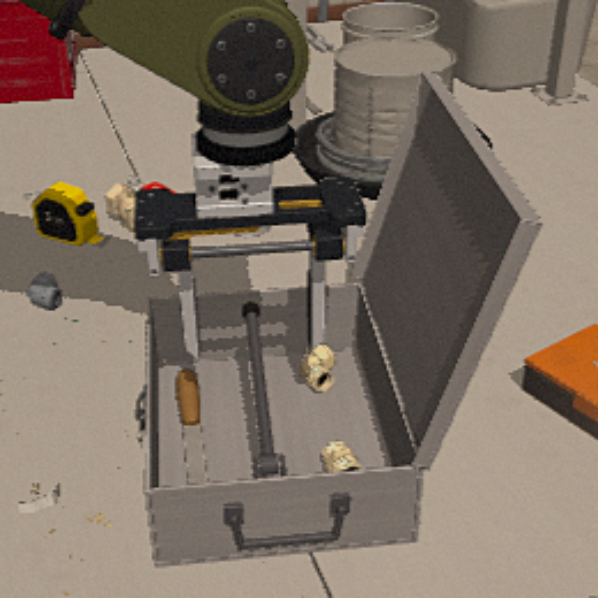

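The fingers straddle the rod just behind the ball (crop (250,310)) and are clear of the fittings and lid. I'll close lightly.

move_arm(
  dp=[
    [0, 0, 0],
    [0, 0, 0],
    [0, 0, 0],
    [0, 0, 0],
    [0, 0, 0],
    [0, 0, 0],
    [0, 0, 0],
    [0, 0, 0],
  ],
  rotation=[
    [0, 0, 0],
    [0, 0, 0],
    [0, 0, 0],
    [0, 0, 0],
    [0, 0, 0],
    [0, 0, 0],
    [0, 0, 0],
    [0, 0, 0],
  ],
  hand=[0, 0, 0, 0, 0, 0, 0, 0],
  newtons=8,
)

```text
clock: 3.52
eef_pos: [481.7, -45.4, 82.4]
eef_rot: [-3.142, 0.0, 1.362]
wrist_force: [-1.1, -0.9, -0.2]
finger_gap: 17.4
finger_force: 0.0
```

move_arm(
  dp=[
    [0, 0, 0],
    [0, 0, 0],
    [0, 0, 0],
    [0, 0, 0],
  ],
  rotation=[
    [0, 0, 0],
    [0, 0, 0],
    [0, 0, 0],
    [0, 0, 0],
  ],
  hand=[0, 0, 0, 0],
)

```text
clock: 4.03
eef_pos: [481.5, -45.3, 82.3]
eef_rot: [-3.141, 0.0, 1.362]
wrist_force: [-1.8, -0.1, -0.6]
finger_gap: 9.5
finger_force: 8.0
```

move_arm(
  dp=[
    [-1, -5, 17],
    [-1.7, -7.7, 16.4],
    [-1.9, -9, 14.7],
    [-2.2, -10.7, 13.2],
    [-2.6, -12.4, 12],
    [-2.9, -13.4, 10],
    [0, 0, 0],
  ],
  rotation=[
    [0, 0, 0],
    [0, 0, 0],
    [0, 0, 0],
    [0, 0, 0],
    [0, 0, 0],
    [0, 0, 0],
    [0, 0, 0],
  ],
  hand=[0, 0, 0, 0, 0, 0, 0],
)

```text
clock: 4.9
eef_pos: [469.2, -104.8, 166.7]
eef_rot: [3.141, 0.0, 1.361]
wrist_force: [-5.1, 2.0, 3.4]
finger_gap: 9.8
finger_force: 8.0
```

move_arm(
  dp=[
    [-3.1, -14.8, 8.6],
    [-3.3, -15.6, 6.3],
    [-2.3, -11, 3.2],
    [-2.4, -11.3, 2.2],
    [-2.1, -10, 1],
    [-2.1, -10, 0.6],
    [0, 0, 0],
    [0, 0, 0],
  ],
  rotation=[
    [0, 0, 0],
    [0, 0, 0],
    [0, 0, 0],
    [0, 0, 0],
    [0, 0, 0],
    [0, 0, 0],
    [0, 0, 0],
    [0, 0, 0],
  ],
  hand=[0, 0, 0, 0, 0, 0, 0, 0],
)

```text
clock: 5.9
eef_pos: [454.2, -176.3, 187.6]
eef_rot: [3.141, 0.0, 1.362]
wrist_force: [-0.2, 0.4, -0.8]
finger_gap: 0.7
finger_force: 0.0
```

Run:
```python
from h import *
i=camera("side")["image"][:,:,::-1]; cv2.imwrite("pics/s3.png",cv2.resize(i[60:320,200:460],None,fx=2.3,fy=2.3))
```

```text
(no output)
```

View pics/s3.png

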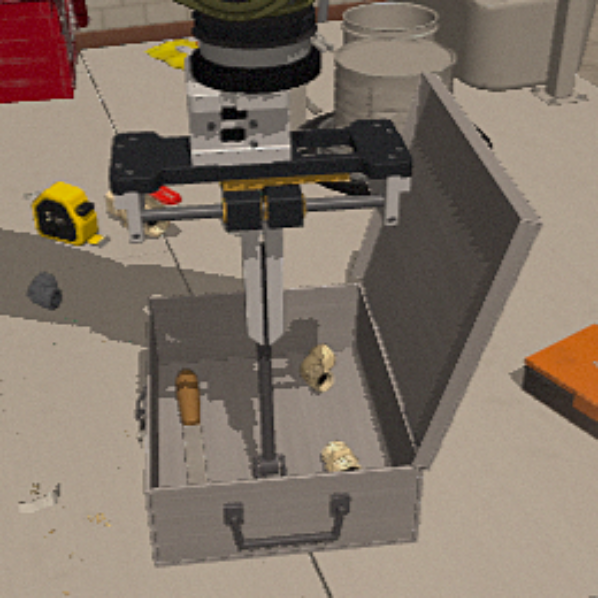

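The rod slipped out of the pads partway, so the fingers are now closed with nothing between them. I'll lift clear and find the ball, then push it the rest of the way from the +y side.

move_arm(
  dp=[
    [0, -5, 30],
    [0, 0, 50],
    [11, 50, 20],
    [11, 50, 0],
    [11, 50, 0],
    [0, 0, 0],
  ],
  rotation=[
    [0, 0, 0],
    [0, 0, 0],
    [0, 0, 0],
    [0, 0, 0],
    [0, 0, 0],
    [0, 0, 0],
  ],
  hand=[0, 0, 0, 0, 0, 0],
)

```text
clock: 6.7
eef_pos: [487.4, -28.5, 287.6]
eef_rot: [3.142, -0.0, 1.366]
wrist_force: [0.8, -1.0, -0.1]
finger_gap: 0.7
finger_force: 0.0
```

Run:
```python
from h import *
i=camera("side")["image"][:,:,::-1]; cv2.imwrite("pics/s4.png",cv2.resize(i[60:320,200:460],None,fx=2.3,fy=2.3))
```

```text
(no output)
```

View pics/s4.png

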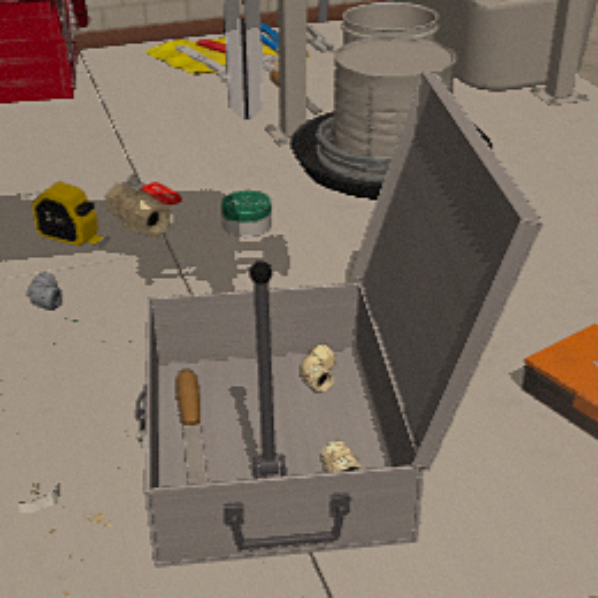

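The ball is visible at crop (261,271), which is full-image (313.5,177.8). The rod is part-raised.

Run:
```python
from h import *
s=camera("side"); d=np.load("chest.npz"); c,y=d["c"],d["yaw"]
for a in np.arange(.3,1.6,.1):
    B=np.r_[c-10*np.array([np.cos(y),np.sin(y)])+(-100+160*np.cos(a))*np.array([-np.sin(y),np.cos(y)]),68+160*np.sin(a)]
    print(round(a,2),B.round(),proj(s,B).round(1))
```

```text
0.3 [485. -27. 115.] [308.5 192. ]
0.4 [484. -32. 130.] [308.5 187.1]
0.5 [483. -39. 145.] [308.5 182.7]
0.6 [481. -47. 158.] [308.6 178.8]
0.7 [479. -56. 171.] [308.7 175.6]
0.8 [477. -67. 183.] [309.  173.1]
0.9 [474. -79. 193.] [309.3 171.4]
1.0 [472. -92. 203.] [309.7 170.5]
1.1 [ 469. -105.  211.] [310.2 170.5]
1.2 [ 466. -119.  217.] [310.8 171.4]
1.3 [ 463. -134.  222.] [311.5 173.4]
1.4 [ 459. -149.  226.] [312.2 176.5]
1.5 [ 456. -165.  228.] [313.1 180.6]
```

Column and row both fit a stay angle of about 1.43, with the ball near (458,-154,226). I'll come down on its +y side with the fingers shut and push it the remaining ~22 mm.

move_arm(
  dp=[
    [-8.3, -33.5, 0],
    [-8.3, -33.5, 0],
    [0, 0, -40],
    [0, 0, -40],
    [0, 0, -15],
    [0, 0, 0],
    [-5, -23, 0],
    [-4, -18, 0],
    [-2, -10, 0],
    [-2, -9.6, 0],
  ],
  rotation=[
    [0, 0, 0],
    [0, 0, 0],
    [0, 0, 0],
    [0, 0, 0],
    [0, 0, 0],
    [0, 0, 0],
    [0, 0, 0],
    [0, 0, 0],
    [0, 0, 0],
    [0, 0, 0],
  ],
  hand=[0, 0, 0, 0, 0, 0, 0, 0, 0, 0],
)

```text
clock: 8.05
eef_pos: [457.7, -159.4, 193.5]
eef_rot: [3.14, 0.0, 1.362]
wrist_force: [0.3, 0.6, 0.1]
finger_gap: 0.7
finger_force: 0.3
```

move_arm(
  dp=[
    [0, 0, 0],
    [0, 0, 0],
  ],
  rotation=[
    [0, 0, 0],
    [0, 0, 0],
  ],
  hand=[0, 0],
)

```text
clock: 8.3
eef_pos: [457.5, -158.6, 192.7]
eef_rot: [3.142, -0.0, 1.362]
wrist_force: [0.3, -0.1, -0.0]
finger_gap: 0.1
finger_force: 0.0
```

Run:
```python
from h import *
i=camera("side")["image"][:,:,::-1]; cv2.imwrite("pics/s5.png",cv2.resize(i[110:290,250:400],None,fx=3.3,fy=3.3))
```

```text
(no output)
```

View pics/s5.png

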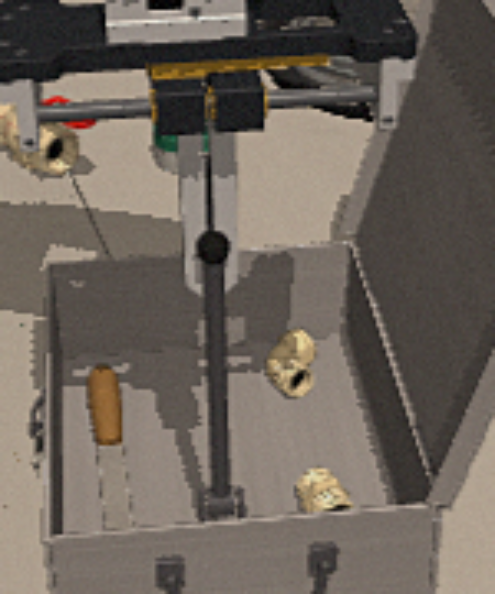

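The ball is now at full-image (314.5,184.8), which fits a stay angle of about 1.57, so it is upright. I'll back off, rise and go over behind the lid.

move_arm(
  dp=[
    [4, 20, 0],
    [6, 30, 20],
    [7, 30, 45],
    [0, 0, 50],
    [0, 0, 32],
    [42, -8.8, 0],
    [42, -8.8, 0],
    [42, -8.8, 0],
    [42, -8.8, 0],
    [42, -8.8, 0],
  ],
  rotation=[
    [0, 0, 0],
    [0, 0, 0],
    [0, 0, 0],
    [0, 0, 0],
    [0, 0, 0],
    [0, 0, 0],
    [0, 0, 0],
    [0, 0, 0],
    [0, 0, 0],
    [0, 0, 0],
  ],
  hand=[0, 0, 0, 0, 0, 0, 0, 0, 0, 0],
)

```text
clock: 9.6
eef_pos: [685.7, -122.6, 339.5]
eef_rot: [-3.142, 0.0, 1.362]
wrist_force: [0.0, 0.9, -0.0]
finger_gap: 0.7
finger_force: 0.0
```

move_arm(
  dp=[
    [0, 0, 0],
    [0, 0, 0],
    [0, 0, 0],
    [0, 0, -40],
    [0, 0, -40],
    [0, 0, -15],
    [0, 0, 0],
    [0, 0, 0],
  ],
  rotation=[
    [0, 0, 0],
    [0, 0, 0],
    [0, 0, 0],
    [0, 0, 0],
    [0, 0, 0],
    [0, 0, 0],
    [0, 0, 0],
    [0, 0, 0],
  ],
  hand=[0, 0, 0, 0, 0, 0, 0, 0],
)

```text
clock: 10.6
eef_pos: [684.9, -123.0, 247.0]
eef_rot: [3.139, 0.0, 1.362]
wrist_force: [0.4, 0.8, -0.5]
finger_gap: 0.6
finger_force: 0.0
```

Run:
```python
from h import *
a=camera("side")["image"][30:330,220:500,::-1]; b=camera("top")["image"][30:330,240:520,::-1]
cv2.imwrite("pics/s6.png",cv2.resize(np.hstack([a,b]),None,fx=1.4,fy=1.4))
```

```text
(no output)
```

View pics/s6.png

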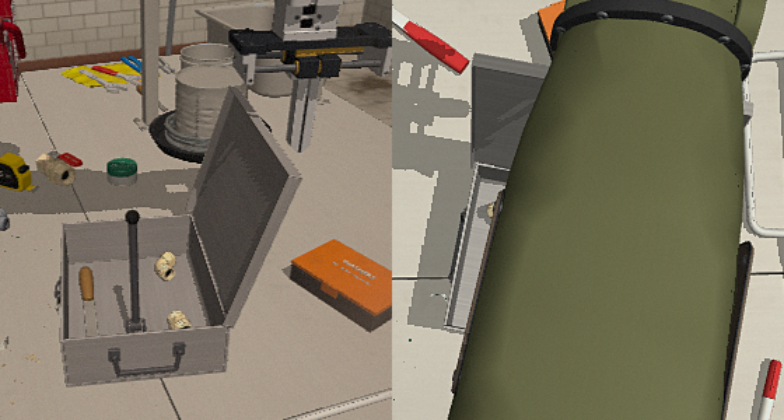

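The stay stands upright (ball at crop (132,217)) and the closed fingers are behind the lid's top edge. I'll push the lid forward past upright.

move_arm(
  dp=[
    [-12.2, 2.6, 0],
    [-12.2, 2.6, 0],
    [-12.2, 2.6, 0],
    [-12.2, 2.6, 0],
    [-12.2, 2.6, 0],
    [-12.2, 2.6, 0],
    [-12.2, 2.6, 0],
    [-12.2, 2.6, 0],
    [-12.2, 2.6, 0],
    [-12.2, 2.6, 0],
  ],
  rotation=[
    [0, 0, 0],
    [0, 0, 0],
    [0, 0, 0],
    [0, 0, 0],
    [0, 0, 0],
    [0, 0, 0],
    [0, 0, 0],
    [0, 0, 0],
    [0, 0, 0],
    [0, 0, 0],
  ],
  hand=[0, 0, 0, 0, 0, 0, 0, 0, 0, 0],
)

```text
clock: 11.95
eef_pos: [562.4, -96.9, 245.6]
eef_rot: [3.14, 0.0, 1.362]
wrist_force: [0.4, -0.6, 0.7]
finger_gap: 0.4
finger_force: 0.3
```

move_arm(
  dp=[
    [0, 0, 0],
    [0, 0, 0],
    [0, 0, 0],
    [0, 0, 0],
    [0, 0, 0],
    [0, 0, 0],
    [0, 0, 0],
    [0, 0, 0],
    [0, 0, 0],
    [0, 0, 0],
  ],
  rotation=[
    [0, 0, 0],
    [0, 0, 0],
    [0, 0, 0],
    [0, 0, 0],
    [0, 0, 0],
    [0, 0, 0],
    [0, 0, 0],
    [0, 0, 0],
    [0, 0, 0],
    [0, 0, 0],
  ],
  hand=[0, 0, 0, 0, 0, 0, 0, 0, 0, 0],
)

```text
clock: 13.2
eef_pos: [562.5, -96.9, 244.7]
eef_rot: [3.142, 0.0, 1.362]
wrist_force: [0.1, -0.1, 0.4]
finger_gap: 0.3
finger_force: 0.0
```

move_arm(
  dp=[
    [0, 0, 0],
    [0, 0, 0],
    [0, 0, 0],
    [0, 0, 0],
    [0, 0, 0],
    [0, 0, 0],
    [0, 0, 0],
    [0, 0, 0],
    [0, 0, 0],
    [0, 0, 0],
  ],
  rotation=[
    [0, 0, 0],
    [0, 0, 0],
    [0, 0, 0],
    [0, 0, 0],
    [0, 0, 0],
    [0, 0, 0],
    [0, 0, 0],
    [0, 0, 0],
    [0, 0, 0],
    [0, 0, 0],
  ],
  hand=[0, 0, 0, 0, 0, 0, 0, 0, 0, 0],
)

```text
clock: 14.45
eef_pos: [562.5, -96.9, 244.6]
eef_rot: [-3.142, 0.0, 1.362]
wrist_force: [-0.2, 0.1, 0.2]
finger_gap: 0.6
finger_force: 0.0
```

Run:
```python
from h import *
a=camera("side")["image"][30:330,220:500,::-1]
cv2.imwrite("pics/s7.png",cv2.resize(a,None,fx=2,fy=2))
```

```text
(no output)
```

View pics/s7.png

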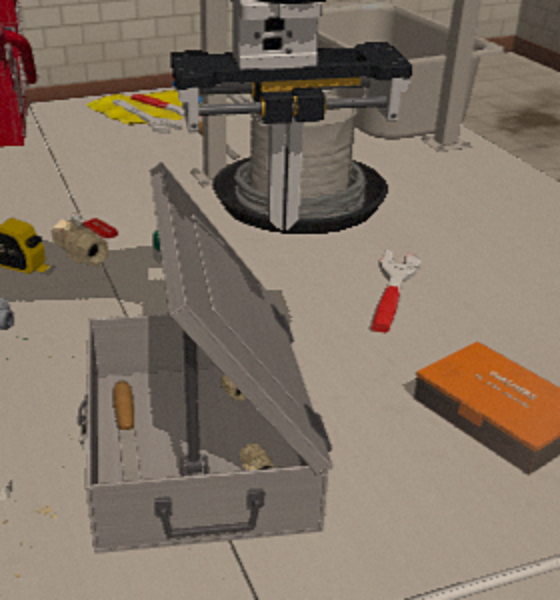

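The lid appears to rest on the upright stay: free-edge corners at crop (155,170) and (180,315), rod at about x=192. The fingers are clear of it. I'll retreat and check that it stays put.

move_arm(
  dp=[
    [0, 0, 40],
    [0, 0, 40],
    [0, 0, 30],
    [0, 0, 0],
    [0, 0, 0],
  ],
  rotation=[
    [0, 0, 0],
    [0, 0, 0],
    [0, 0, 0],
    [0, 0, 0],
    [0, 0, 0],
  ],
  hand=[0, 0, 0, 0, 0],
)

```text
clock: 15.12
eef_pos: [562.3, -96.9, 353.3]
eef_rot: [-3.14, -0.0, 1.362]
wrist_force: [-0.3, 1.2, -0.5]
finger_gap: 0.6
finger_force: 0.0
```

Run:
```python
from h import *
s=camera("side"); d=np.load("chest.npz"); c,y=d["c"],float(d["yaw"])
X,Y=np.array([np.cos(y),np.sin(y)]),np.array([-np.sin(y),np.cos(y)])
for a in (.85,.9,.96,1.02,1.1):
    print(a,[(proj(s,np.r_[c+(102.5-209*np.cos(a)-3*np.sin(a)*-1)*X+k*Y,80+209*np.sin(a)+3*np.cos(a)])-[220,30])*2 for k in(134,-134)])
old=cv2.imread("pics/s7.png"); new=cv2.resize(s["image"][30:330,220:500,::-1],None,fx=2,fy=2)
print(cv2.absdiff(old,new)[240:480,90:330].mean())
for i in range(10): n2=camera("side")
print(cv2.absdiff(n2["image"],s["image"])[150:270,265:385].mean(), manip.read_state()["clock"])
```

```text
0.85 [array([142.80982462, 175.98655174]), array([159.01772416, 322.56796811])]
0.9 [array([150.6845422 , 169.22964332]), array([169.91781072, 314.03734685])]
0.96 [array([160.66608918, 161.56277324]), array([183.75743206, 304.30035783])]
1.02 [array([171.18696645, 154.41935517]), array([198.36565996, 295.16836834])]
1.1 [array([185.97092496, 145.78112799]), array([218.91534676, 284.03759247])]
4.4950578703703705
3.0118287037037037 15.675
```

Run:
```python
from h import *
a=camera("side")["image"]
for i in range(10): b=camera("side")["image"]
d=cv2.absdiff(a,b); print(d[150:270,265:385].mean(), d[280:390,300:600].mean())
o=cv2.imread("pics/s7.png"); n=cv2.resize(b[30:330,220:500,::-1],None,fx=2,fy=2)
g=lambda i:np.float32(cv2.cvtColor(i[160:330,130:230],cv2.COLOR_BGR2GRAY))
print(cv2.phaseCorrelate(g(o),g(n)))
cv2.imwrite("pics/s8.png",n)
```

```text
2.9941203703703705 2.726010101010101
((0.016687531722197946, -0.006973555130585396), 0.7227838550143771)
```

View pics/s8.png

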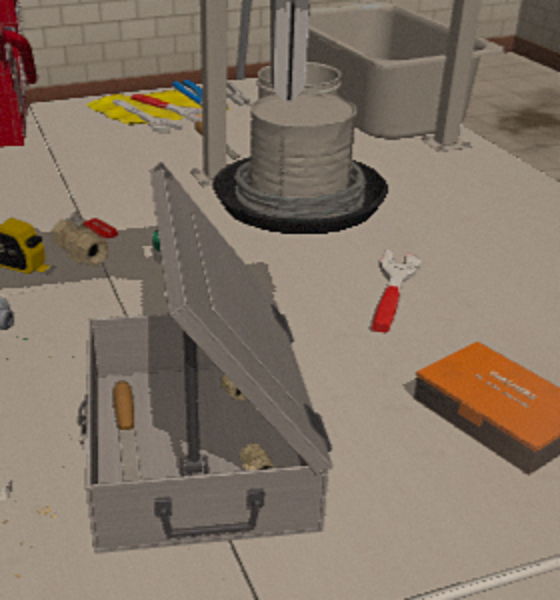

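The lid edge, at crop (155,168) to (180,312), has not moved. The stay is upright beneath it and the robot is well clear, so I'm handing in.

```bash
python3 -c "
from cell import manip
print(manip.sign_off())"
```

```text
the job is handed in; nothing more can be done
None
```

The stay stands upright and the lid rests on it alone at about 0.95 rad, with the robot clear; the job was handed in at about 16 s on the robot's clock.

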